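# Clamp the lathe's tool rest with the screw that starts clean

## Task

The tool rest's saddle has two thumb screws in its sloping face, both just started by hand, and one of the two is cross-threaded: find out which by gently starting to tighten a screw, and stop as soon as it begins to bind, without forcing it. Tighten the clean screw clockwise fully home to its stop, and back the crossed one out anticlockwise to its stop. Let go of both, and leave the bowl, wrench and jar where they are.

Things in the scene. Friction and masses are not known exactly. Their poses are not given: they have to be found in the camera images.
- saddle: Grey cast saddle fixed on the bench, flange 220 (x) x 260 (y) mm. Origin at bench level under the centre of the sloping face; x away from the robot, y left, z up; yaw up to 0.3 rad either way. The sloping face, 130 mm up the slope x 220 wide, rises away from the robot at 25 degrees, its centre 85 mm up. The screws stand in it at y = 55 and -55 mm. Behind, from x = 38 mm, is a boss 112 mm high.
- rest (a point): Middle of the dark steel tool rest, a bar 240 mm wide along the saddle's y, from 145 to 200 mm above the bench, 90 mm behind the saddle's origin on a 25 mm post. Fixed; nothing to do with it but keep clear.
- left_wing: Flat steel thumb bar of the left screw (left seen from the robot, +y side), 44 mm long x 10 thick x 24 high. Origin: middle of the bar, on the screw's axis, 37 mm out from the sloping face (bar 25 to 49 mm out, on a 16 mm shank). z: out of the face along the axis, 25 degrees from upright, leaning to the robot; x along the bar, y across its thickness. Both screws look alike.
- right_wing: Flat steel thumb bar of the right screw (right seen from the robot, -y side), 44 mm long x 10 thick x 24 high. Origin: middle of the bar, on the screw's axis, 37 mm out from the sloping face (bar 25 to 49 mm out, on a 16 mm shank). z: out of the face along the axis, 25 degrees from upright, leaning to the robot; x along the bar, y across its thickness. Both screws look alike.
- left_thread (a point): Mouth of the left threaded hole, in the sloping face under the left bar. A clean thread drags evenly, about 0.05 N m, all the way home. A crossed one feels the same until the joint reads about 0.5, then binds: the torque climbs about 2 N m per rad, and it never gets home. About 0.6 N m ruins the thread. Backing out is light on both. Just one of the two is crossed, either one.
- right_thread (a point): Mouth of the right threaded hole, in the sloping face under the right bar. A clean thread drags evenly, about 0.05 N m, all the way home. A crossed one feels the same until the joint reads about 0.5, then binds: the torque climbs about 2 N m per rad, and it never gets home. About 0.6 N m ruins the thread. Backing out is light on both. Just one of the two is crossed, either one.
- left_screw (a joint): Turn of the left screw, rad; grows clockwise, looking at its head (tightening). 0: bar straight up and down the slope. Starts within 0.2 of 0. Home: 1.4, a solid stop (above 1.25 counts). Backed out: -1.0, a stop (below -0.75 counts). Stays where left, hardly moves along its axis. How clean and crossed threads feel: see left_thread.
- right_screw (a joint): Turn of the right screw, rad; grows clockwise, looking at its head (tightening). 0: bar straight up and down the slope. Starts within 0.2 of 0. Home: 1.4, a solid stop (above 1.25 counts). Backed out: -1.0, a stop (below -0.75 counts). Stays where left, hardly moves along its axis. How clean and crossed threads feel: see right_thread.
- bowl: Bystander: small turned wooden bowl, 110 mm across, 50 mm high, to the robot's left. Origin: centre of its underside.
- wrench: Bystander: steel wrench 170 mm long lying along its x, to the robot's right. Origin: under its middle.
- wax_jar: Bystander: amber glass jar, 64 mm across, 70 mm high, to the robot's right. Origin: centre of its underside.

How it is judged:
At the end, for the whole second after the job is handed in: One screw is home (its joint above 1.25 rad) and the other, the crossed one, is backed out (below -0.75 rad), both at rest (under 0.1 rad/s) (((value of joint left_screw above 1.25 rad and value of joint right_screw below -0.75 rad) or (value of joint right_screw above 1.25 rad and value of joint left_screw below -0.75 rad)) and velocity of joint left_screw between -0.1 and 0.1 rad/s and velocity of joint right_screw between -0.1 and 0.1 rad/s); the robot touches nothing.
It fails at once if the left screw is forced against a crossed thread (more than 35 N in the thread, about 0.63 N m at the screw) (contact force between left_wing and saddle above 35 N).
It fails at once if the right screw is forced against a crossed thread (more than 35 N in the thread, about 0.63 N m at the screw) (contact force between right_wing and saddle above 35 N).
It fails at once if the bowl is knocked more than 30 mm away (distance of bowl from where it was at the start of the episode above 0.03 m).
It fails at once if the wrench is knocked more than 30 mm away (distance of wrench from where it was at the start of the episode above 0.03 m).
It fails at once if the wax jar is knocked more than 30 mm away (distance of wax_jar from where it was at the start of the episode above 0.03 m).
It also fails if it takes over 67 s, if anything falls off the work surface, if the arm or the gripper's body presses on something with over 40 N, if the wrist force passes 120 N, or if a joint passes its speed limit or range.

## Robot

A 6-joint arm with a two-finger parallel gripper is mounted at the origin on the work surface. World frame = base frame: x ahead of the robot, y to its left, z up, the work surface at z = 0. Lengths are in m, angles in rad, forces in N, time in s.
With the tool pointing down it reaches from about 0.35 to 0.975 m from the base axis. Payload 4.9 kg.
Tool frame: the origin (TCP) lies at the very end of the fingers, on their centre line; the grasp point (between the pads) lies 19 mm behind it (grasp_offset is the distance from the TCP to the grasp point, in m); x points along the fingers, y is the direction in which the jaws open and shut, and the axes are right-handed (so a half turn about x gives the same grasp; the last joint's range is limited). The gripper opens to 85 mm and grips with 20 to 120 N. Pads are 22 mm wide; open, the fingers measure 114 mm over their backs; the gripper's body (76 mm by 85 mm) begins 54 mm behind the grasp point. The pads swing forward as they close: fully open they stand 13 mm farther back than shut.
Start: joints at [-1.274, 0.053, 1.613, -0, 1.476, -0.119], TCP at [0.252, -0.572, 0.231] pointing down, gripper open.
Joint ranges: [-3.01, 3.01], [-1.01, 2.22], [0.06, 2.58], [-1.02, 4.17], [0.09, 2.62], [-3.14, 3.14]. Speed limits (rad/s): [2.57, 2.57, 3.14, 3.14, 3.14, 3.14].

## Interface

Orientations are given as a rotation vector (axis times angle).
In Python, from station import get_obs, get_image, camera_model, finish_job, grasp_offset gives the robot as it stands.
- The arm moves only by the shell command python3 -m crank 'ROWS' [OPENING] [FORCE]. ROWS is JSON, a list that holds one entry, the list of rows, each a list of 4 numbers: the shift along the world's x, y, z in m, then the turn about the world's z in degrees. In form: [[[dx, dy, dz, turn], ...]]. A call has 1 to 5 rows; each row is the pose to reach, as a shift and turn from the pose commanded when the call began; what a row does not reach only later rows make up. A row lasts 1/12 s, in which the tool goes at most 41.7 mm and 7.16 degrees, less where a joint would pass 70% of its speed; a pose out of reach is approached as far as the arm can. A call with a gripper value outside its range is refused whole. OPENING is the opening, from 0 (shut) to 1 (fully open), set as the call begins (- or left out, the last holds). The fingers move at their own pace and stop on an object; FORCE is the grip in N (left out, the last holds). Time passes only in rows, so rows that repeat a pose let the fingers close. It gives the time, the measured TCP pose, the force and the opening at its end, in the units of the state.
- get_obs(): the state, without advancing time (a new reading comes with each control period).
- get_image(name): name is "scene" or "top" or "wrist"; returns (picture, depth): 384x512x3 uint8, red, green, blue; 384x512 float32, m along the optical axis (not along the pixel's ray), 0 where there is no reading.
- camera_model(name): a dict with "fx", "fy", "cx", "cy" (pixels), "xyz" and "attitude" of the camera in the world. Camera axes: x right, y down, z forward; pixel columns grow to the right and rows downward; lengths in m; the calibration is good to about 2 mm. A picture is of the moment at which its call begins: read the wrist's pose just before it. camera_model takes no time and is no camera call; for the wrist camera it gives the pose at the moment of the call.
- finish_job(): hands the job in, once; it reports no verdict.
The state is a dict: "t": time; "q": joint angles; "dq": joint speeds; "effort": joint torques, N m; "tool_pos": TCP position; "tool_rot": TCP orientation; "contact_force": force on the tool from outside, world axes, zero at the start; "wrist_torque": the same for the moment, N m; "opening": finger opening in m.
Only numpy, scipy, OpenCV 4.12 (cv2) and the standard library are available. Lean on these libraries where they do the work, as an engineer would, in place of code of your own. Each camera call takes 0.05 s, during which the arm holds its last target.

## Working session

There is one attempt and no reset: what is moved stays moved. The work goes in short steps, Python scripts to look and compute and a shell command to move; the robot and the scene stay as the last step left them, time stands still between calls to the robot, and variables do not carry over. Pictures are saved under pics/ and viewed, and the job is handed in when it is done.

```bash
ls; mkdir -p pics; python3 - <<'E'
from station import *
import cv2
o=get_obs(); print(o)
for n in ("scene","top"):
    im,d=get_image(n); cv2.imwrite(f"pics/{n}0.png",im[:,:,::-1]); 
    import numpy as np; np.save(f"pics/{n}0d.npy",d)
    print(camera_model(n))
print(grasp_offset)
E
```

```text
pics
{'t': 0.0, 'q': array([-1.27401678e+00,  5.33357153e-02,  1.61428622e+00, -2.02128874e-05,
        1.47600941e+00, -1.18960152e-01]), 'dq': array([-8.46101646e-05,  3.25372969e-03,  1.42668106e-03,  1.63262481e-03,
       -6.10399943e-04,  7.47108924e-04]), 'effort': array([-5.16145592e-04, -3.93677616e+01, -3.70179427e+01, -1.20151499e-04,
        7.04472026e-03,  8.56288693e-06]), 'tool_pos': array([ 0.25225126, -0.57115337,  0.23008078]), 'tool_rot': array([ 1.99288513,  0.42244395, -1.99329468]), 'contact_force': array([ 0.87137504,  1.10928504, -0.15476313]), 'wrist_torque': array([ 0.01738061, -0.02439768, -0.00947878]), 'opening': 0.08533720209158469}
{'fx': 432.60129666821734, 'fy': 432.60129666821734, 'cx': 262.44515503355217, 'cy': 194.84688627650212, 'xyz': array([ 1.1470405 , -0.10564529,  1.03656058]), 'attitude': array([-2.0505455 , -1.71118948,  0.47488055])}
{'fx': 416.32684787745524, 'fy': 416.32684787745524, 'cx': 255.4360280140476, 'cy': 190.65971506018508, 'xyz': array([0.43112343, 0.00953225, 1.29798517]), 'attitude': array([-2.1775986 ,  2.11255645, -0.16778071])}
0.0187
```

View pics/scene0.png

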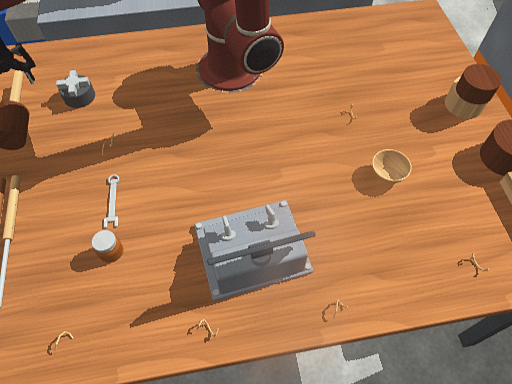

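View pics/top0.png

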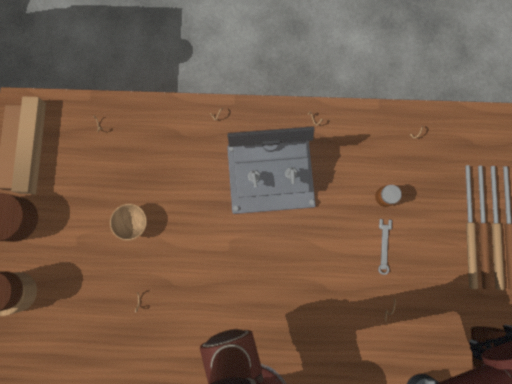

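The scene view shows the saddle with two small bars at about (228,230) and (271,216). In the top view they are at about (256,178) and (293,175), with the rest behind at the top. I'll get positions from depth next.

```bash
cat > h.py <<'E'
import numpy as np, cv2
from scipy.spatial.transform import Rotation as R
from station import *
def pts(d,m):
    v,u=np.mgrid[0:d.shape[0],0:d.shape[1]]
    c=np.stack([(u-m['cx'])/m['fx']*d,(v-m['cy'])/m['fy']*d,d],-1)
    return c@R.from_rotvec(m['attitude']).as_matrix().T+m['xyz']
E
python3 - <<'E'
from h import *
for n in("top","scene"):
    d=np.load(f"pics/{n}0d.npy"); im=cv2.imread(f"pics/{n}0.png"); P=pts(d,camera_model(n))
    x,y,z=P[...,0],P[...,1],P[...,2]
    hsv=cv2.cvtColor(im,cv2.COLOR_BGR2HSV)
    box=(x>.35)&(x<.8)&(y>-.2)&(y<.2)&(d>0)
    print(n,"table z",np.median(z[box&(z<.01)]))
    m=(box&(z>.008)).astype(np.uint8)
    k,l,s,_=cv2.connectedComponentsWithStats(m); i=1+np.argmax(s[1:,4]); m=l==i
    print(s[i], [ (round(float(a.min()),3),round(float(a.max()),3)) for a in(x[m],y[m],z[m])])
    fl=m&(z<.03)
    print("flange",fl.sum(),np.median(z[fl]),cv2.minAreaRect(P[m&(z<.14)][:,:2].astype(np.float32)))
    rb=m&(z>.16); print("rest",cv2.minAreaRect(P[rb][:,:2].astype(np.float32)),z[rb].max())
    # slope plane
    np.save(f"pics/{n}P.npy",P)
    x0,y0,w,h=s[i][:4]; c=cv2.resize(im[y0-5:y0+h+5,x0-5:x0+w+5],None,fx=5,fy=5,interpolation=cv2.INTER_CUBIC); cv2.imwrite(f"pics/{n}crop.png",c); print(c.shape,x0,y0)
E
```

```text
top table z 0.00040709766560698135
[ 227  126   89   88 6699] [(0.554, 0.791), (-0.18, 0.101), (0.008, 0.201)]
flange 1727 0.01431561312887264 ((0.6764512062072754, -0.04036971926689148), (0.21826289594173431, 0.25975745916366577), 6.421956539154053)
rest ((0.755480170249939, -0.031552888453006744), (0.03440271317958832, 0.2396412342786789), 6.837531089782715) 0.20143740263271082
(490, 495, 3) 227 126
scene table z 0.0028867780836606682
[ 194  200  122  101 7991] [(0.554, 0.799), (-0.177, 0.102), (0.008, 0.202)]
flange 1742 0.01650272698990063 ((0.6734881401062012, -0.03567662835121155), (0.2273956537246704, 0.2630593776702881), 6.354893684387207)
rest ((0.7554863095283508, -0.028791382908821106), (0.033679597079753876, 0.238844096660614), 6.310134410858154) 0.2020622116698323
(555, 660, 3) 194 200
```

```bash
python3 - <<'E'
from h import *
a=np.deg2rad(6.5)
for n in("top","scene"):
    P=np.load(f"pics/{n}P.npy").reshape(-1,3)
    r=.09; o=np.array([.7555-r*np.cos(a),-.030-r*np.sin(a),0])
    Rz=R.from_euler('z',a).as_matrix()
    Q=(P-o)@Rz   # saddle frame
    # slope points
    s=(abs(Q[:,0])<.06)&(abs(Q[:,1])<.11)
    t=np.deg2rad(25)
    sl=Q[:,0]*np.cos(t)+Q[:,2]*np.sin(t); out=-Q[:,0]*np.sin(t)+Q[:,2]*np.cos(t)
    f=s&(abs(out-.077)<.008)
    A=np.c_[Q[f][:,:2],np.ones(f.sum())]; c=np.linalg.lstsq(A,Q[f][:,2],rcond=None)[0]
    print(n,"plane slope deg",np.rad2deg(np.arctan(c[0])),c)
    o0=np.median(out[f]); print("out",o0, "slope y-range",Q[f][:,1].min(),Q[f][:,1].max(),"x",np.percentile(Q[f][:,0],[1,99]))
    for sg in(1,-1):
        w=(abs(Q[:,0]+.016)<.04)&(abs(Q[:,1]-sg*.055)<.035)&(out>o0+.042)&(out<o0+.055)
        S=np.c_[sl,Q[:,1]][w]
        print(sg,w.sum(),"out top",np.percentile(out[w],90)-o0, cv2.minAreaRect(S.astype(np.float32)),S.mean(0))
        m=P[w]; e=np.linalg.svd(S-S.mean(0))[2][0]; print("  mean world top",m.mean(0),"bar angle deg (neg=cw)",np.rad2deg(np.arctan(e[1]/e[0])))
E
```

```text
top plane slope deg 26.29337382018512 [ 0.49408689 -0.00132945  0.08524762]
out 0.07711217680264298 slope y-range -0.1098073780446429 0.10862130420947484 x [-0.05442919  0.05854582]
1 50 out top 0.0508389047887334 ((0.0381687730550766, 0.05371198430657387), (0.042177289724349976, 0.00939588900655508), 4.88939905166626) [0.03834719 0.05373516]
  mean world top [0.64191589 0.01114154 0.12975997] bar angle deg (neg=cw) 5.211060309444793
-1 54 out top 0.05059174104533415 ((0.038260944187641144, -0.05648133158683777), (0.009401656687259674, 0.041287846863269806), 87.3732681274414) [ 0.03744612 -0.05615145]
  mean world top [ 0.65351371 -0.09813461  0.12944455] bar angle deg (neg=cw) 0.6212707568033445
scene plane slope deg 26.38155431675414 [0.49600311 0.00252884 0.08797244]
out 0.07947304891760215 slope y-range -0.10806247204968024 0.10992271858342822 x [-0.05445812  0.05578295]
1 55 out top 0.049525062734149805 ((0.040192991495132446, 0.05639246851205826), (0.044334787875413895, 0.009718968532979488), 5.592005252838135) [0.04030515 0.05565636]
  mean world top [0.64283298 0.01317966 0.13194404] bar angle deg (neg=cw) 5.557569963680866
-1 57 out top 0.0494815960430951 ((0.03840123116970062, -0.05311134457588196), (0.044927313923835754, 0.00999410543590784), 0.6674085855484009) [ 0.04256617 -0.05334229]
  mean world top [ 0.65724877 -0.09488171  0.13281156] bar angle deg (neg=cw) 0.48843121564133307
```

View pics/topcrop.png

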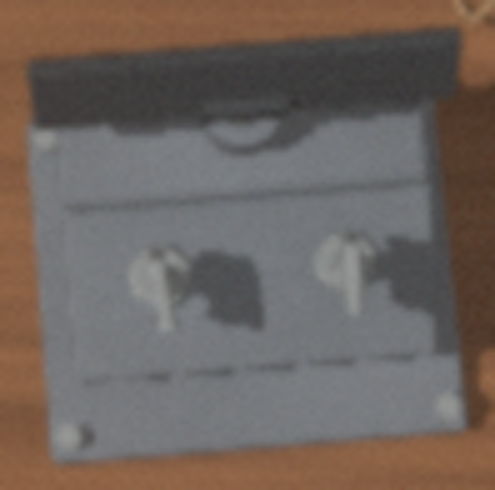

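View pics/scenecrop.png

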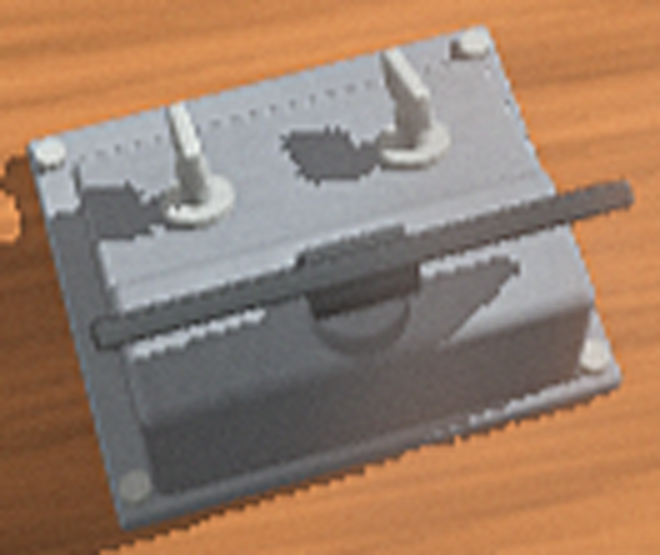

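```bash
python3 - <<'E'
from h import *
o=get_obs(); M=R.from_rotvec(o['tool_rot']).as_matrix(); print(M.round(3),o['tool_pos'])
print("jaw yaw",np.rad2deg(np.arctan2(M[1,1],M[0,1])))
print(o['q'])
E
```

```text
[[-0.001  0.404 -0.915]
 [ 0.002 -0.915 -0.404]
 [-1.    -0.002 -0.   ]] [ 0.25228184 -0.5711975   0.23016554]
jaw yaw -66.17565803754401
[-1.27399162e+00  5.33042284e-02  1.61417696e+00 -1.75367600e-05
  1.47599016e+00 -1.19006630e-01]
```

```bash
python3 -m crank '[[[0.025,0.03,0.008,-3],[0.05,0.06,0.016,-6],[0.08,0.09,0.024,-9],[0.11,0.125,0.032,-13],[0.136,0.158,0.04,-17]]]' 0.5 20
python3 -m crank '[[[0.025,0.03,0,0],[0.05,0.06,0,0],[0.08,0.09,0,0],[0.11,0.125,0,0],[0.136,0.158,0,0]]]'
python3 -m crank '[[[0.025,0.03,0,0],[0.05,0.06,0,0],[0.08,0.09,0,0],[0.11,0.125,0,0],[0.136,0.158,0,0]]]'
python3 -m crank '[[[0,0,0,0],[0,0,0,0],[0,0,0,0]]]'
```

```text
t: 0.52
tool_pos: [0.3845, -0.418, 0.2695]
tool_rot: [2.162, 0.125, -2.163]
contact_force: [1.1, -1.4, 0.0]
opening: 0.0424
t: 0.93
tool_pos: [0.5172, -0.2642, 0.2694]
tool_rot: [2.16, 0.129, -2.161]
contact_force: [0.7, -0.5, -0.8]
opening: 0.0426
t: 1.35
tool_pos: [0.6497, -0.1106, 0.2692]
tool_rot: [2.159, 0.129, -2.161]
contact_force: [1.3, -0.4, -0.1]
opening: 0.0428
t: 1.6
tool_pos: [0.6485, -0.1123, 0.2691]
tool_rot: [2.158, 0.129, -2.161]
contact_force: [0.5, 0.2, -0.1]
opening: 0.0429
```

```bash
python3 -m crank '[[[0.005,0.008,-0.02,0],[0.0115,0.016,-0.04,0],[0.0115,0.016,-0.06,0],[0.0115,0.016,-0.06,0]]]'
python3 - <<'E'
from h import *
o=get_obs(); M=R.from_rotvec(o['tool_rot']).as_matrix(); print(o['tool_pos'],"jaw yaw",np.rad2deg(np.arctan2(M[1,1],M[0,1])),M[:,0],o['wrist_torque'])
m=camera_model("wrist");im,d=get_image("wrist"); cv2.imwrite("pics/w1.png",im[:,:,::-1])
P=pts(d,m).reshape(-1,3)
a=np.deg2rad(6.5)
for nm,c in(("right",(.655,-.0965)),("left",(.642,.012))):
    w=(np.hypot(P[:,0]-c[0],P[:,1]-c[1])<.035)&(P[:,2]>.108)&(P[:,2]<.15)
    if w.sum()>10:print(nm,w.sum(),P[w].mean(0),cv2.minAreaRect(P[w][:,:2].astype(np.float32)),P[w][:,2].max())
# project expected axis top & middle of right
Rm=R.from_rotvec(m['attitude']).as_matrix()
for p in((.655,-.0965,.131),(.66,-.096,.1195),(.642,.012,.131)):
    c=Rm.T@(np.array(p)-m['xyz']); print(m['fx']*c[0]/c[2]+m['cx'],m['fy']*c[1]/c[2]+m['cy'])
E
```

```text
t: 1.93
tool_pos: [0.6571, -0.097, 0.2043]
tool_rot: [2.153, 0.13, -2.171]
contact_force: [-1.3, -0.7, -1.7]
opening: 0.0427
[ 0.65709193 -0.09698798  0.20427687] jaw yaw -83.2803055707459 [-0.00872322  0.0019569  -0.99996004] [0.02390455 0.01118369 0.02204405]
right 846 [ 0.66287624 -0.09701542  0.12773632] ((0.6585662961006165, -0.09738738089799881), (0.04755603149533272, 0.014700131490826607), 5.192127227783203) 0.13833928583436297
left 1492 [0.64998386 0.00973444 0.12429211] ((0.6467099189758301, 0.009776458144187927), (0.04770227149128914, 0.013713493011891842), 11.957084655761719) 0.13781898010713634
251.44964304605642 207.39479307788025
251.660944458753 195.44677220677926
99.29097876971346 207.40057859615357
```

View pics/w1.png

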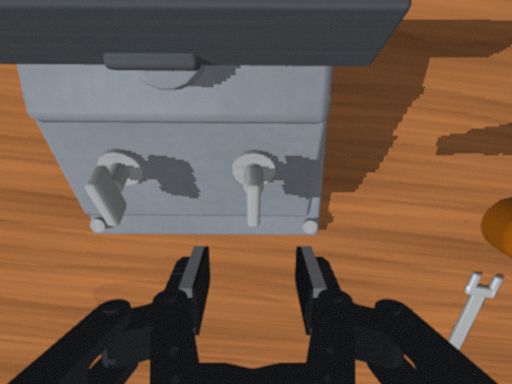

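The wrist view shows the right bar at (253,195), centred between the jaws, and the left bar at (107,195). Both agree with the measurements, so I'll descend on the right bar.

```bash
python3 -m crank '[[[0.001,0,-0.025,0],[0.002,0,-0.05,0],[0.002,0,-0.075,0],[0.002,0,-0.095,0],[0.002,0,-0.1,0]]]'
python3 -m crank '[[[0,0,0,0],[0,0,0,0],[0,0,0,0],[0,0,0,0],[0,0,0,0]]]' 0 20
cat > s.py <<'E'
from h import *
import sys
o=get_obs(); M=R.from_rotvec(o['tool_rot']).as_matrix(); y=np.rad2deg(np.arctan2(M[1,1],M[0,1]))
psi=(y+90-6.5+90)%180-90; q=-np.arctan2(np.tan(np.deg2rad(psi))*np.cos(np.deg2rad(25)),1)
print("t",round(o['t'],2),"pos",o['tool_pos'].round(4),"jaw",round(y,1),"psi",round(psi,1),"q~",round(q,3),"F",o['contact_force'].round(1),"T",o['wrist_torque'].round(3),"op",round(o['opening'],4))
E
python3 s.py
```

```text
t: 2.4
tool_pos: [0.6603, -0.0971, 0.1072]
tool_rot: [2.157, 0.128, -2.166]
contact_force: [-0.6, 0.6, -1.0]
opening: 0.0424
t: 2.82
tool_pos: [0.6637, -0.0968, 0.1128]
tool_rot: [2.163, 0.127, -2.156]
contact_force: [-1.3, 0.4, 6.2]
opening: 0.0096
t 2.82 pos [ 0.6637 -0.0968  0.1128] jaw -83.2 psi 0.3 q~ -0.005 F [-1.3  0.4  6.2] T [ 0.04   0.29  -0.086] op 0.0096
```

```bash
python3 -m crank '[[[0,0,0,-3],[0,0,0,-6],[0,0,0,-9],[0,0,0,-12],[0,0,0,-12]]]'; python3 s.py;  python3 -m crank '[[[0,0,0,-3],[0,0,0,-6],[0,0,0,-9],[0,0,0,-10],[0,0,0,-10]]]'>/dev/null; python3 s.py
```

```text
t: 3.23
tool_pos: [0.6639, -0.0977, 0.1128]
tool_rot: [-2.181, 0.102, 2.171]
contact_force: [-0.7, -4.2, 5.5]
opening: 0.0097
t 3.23 pos [ 0.6639 -0.0977  0.1128] jaw -95.2 psi -11.7 q~ 0.186 F [-0.7 -4.2  5.5] T [0.124 0.088 0.363] op 0.0097
t 3.65 pos [ 0.6639 -0.0984  0.1128] jaw -105.1 psi -21.6 q~ 0.345 F [-0.  -7.5  5.2] T [0.333 0.084 0.737] op 0.0097
```

```bash
python3 - <<'E'
from h import *
o=get_obs(); print(o['effort'].round(3))
for n in("wrist","scene"):
    im,d=get_image(n); 
    if n=="scene": im=cv2.resize(im[170:300,170:330],None,fx=4,fy=4,interpolation=cv2.INTER_CUBIC)
    cv2.imwrite(f"pics/{n}2.png",im[:,:,::-1])
E
python3 s.py
```

```text
[  4.406 -42.162 -31.431   0.721  -0.055   0.87 ]
t 3.75 pos [ 0.6639 -0.0984  0.1128] jaw -105.1 psi -21.6 q~ 0.344 F [-0.7 -8.2  5.3] T [0.286 0.113 0.771] op 0.0095
```

View pics/wrist2.png

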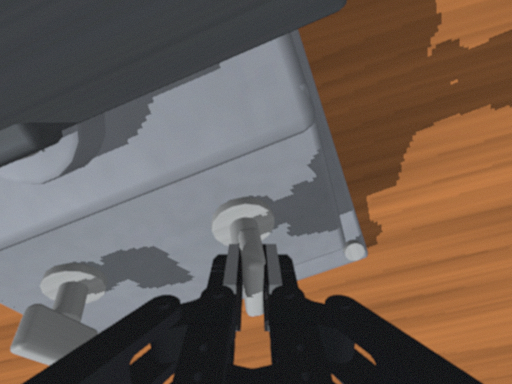

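View pics/scene2.png

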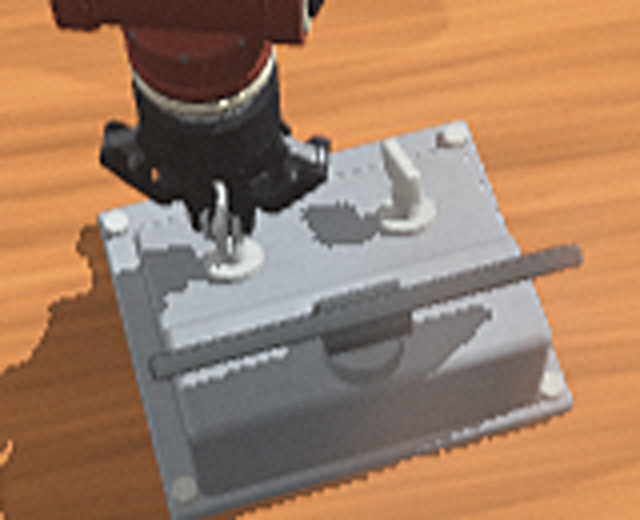

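Wrist view: the bar sits between the pads at about (250,265) and has turned with them. The grip is about 10 mm too high and off the screw axis, which explains the side loads. I'll open and regrasp lower and on the axis.

```bash
python3 -m crank '[[[0,0,0,0],[0,0,0,0],[0,0,0,0],[0,0,0,0]]]' 0.35 20 >/dev/null; python3 s.py; python3 - <<'E'
from h import *
m=camera_model("wrist");im,d=get_image("wrist"); cv2.imwrite("pics/w3.png",im[:,:,::-1])
E
```

```text
t 4.08 pos [ 0.6621 -0.096   0.1095] jaw -105.2 psi -21.7 q~ 0.345 F [-0.4  0.4  0.5] T [ 0.025  0.032 -0.016] op 0.0297
```

View pics/w3.png

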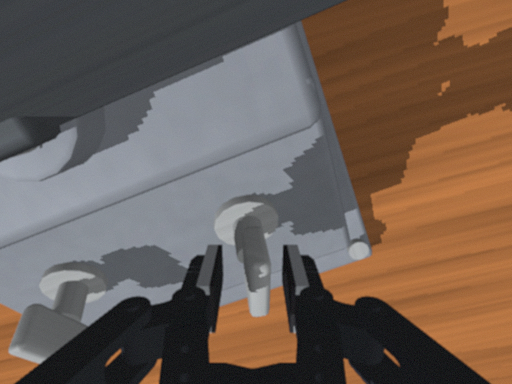

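The bar at (257,285) is nearly centred in the open jaws and leans a few degrees. The free readings are close to zero.

```bash
python3 -m crank '[[[-0.001,0,-0.004,0],[-0.002,-0.001,-0.008,0],[-0.002,-0.001,-0.008,0],[-0.002,-0.001,-0.008,0]]]' >/dev/null; python3 s.py; python3 -m crank '[[[0,0,0,0],[0,0,0,0],[0,0,0,0],[0,0,0,0]]]' 0 20 >/dev/null; python3 s.py
```

```text
t 4.47 pos [ 0.6597 -0.0972  0.1009] jaw -105.2 psi -21.7 q~ 0.346 F [-0.4 -0.4  0.7] T [0.003 0.043 0.025] op 0.0297
t 4.8 pos [ 0.6605 -0.0957  0.1017] jaw -105.1 psi -21.6 q~ 0.345 F [ 1.   5.8 -1.4] T [ 1.279 -0.334  0.184] op 0.0153
```

```bash
python3 -m crank '[[[0,0,0,0],[0,0,0,0],[0,0,0,0]]]' 0.23 20 >/dev/null; python3 s.py; for i in 1; do python3 -m crank '[[[0,0,0,-4],[0,0,0,-8],[0,0,0,-12],[0,0,0,-12]]]' >/dev/null; python3 s.py; done;  python3 -m crank '[[[0,0,0,-3],[0,0,0,-6],[0,0,0,-6]]]' >/dev/null; python3 s.py;  python3 -m crank '[[[0,0,0,-3],[0,0,0,-6],[0,0,0,-6]]]' >/dev/null; python3 s.py
```

```text
t 5.05 pos [ 0.6603 -0.0967  0.1017] jaw -105.2 psi -21.7 q~ 0.346 F [ 0.8  4.5 -1.3] T [ 0.743 -0.057  0.024] op 0.0198
t 5.38 pos [ 0.6598 -0.0953  0.1018] jaw -117.3 psi -33.8 q~ 0.545 F [-2.   8.4  0.6] T [1.521 0.259 0.116] op 0.0198
t 5.63 pos [ 0.6602 -0.0949  0.1022] jaw -123.2 psi -39.7 q~ 0.646 F [-1.7 10.   2.4] T [1.718 0.154 0.128] op 0.0194
t 5.88 pos [ 0.6603 -0.0949  0.1024] jaw -129.2 psi -45.7 q~ 0.749 F [-0.8  9.3  2.9] T [1.965 0.034 0.272] op 0.0199
```

```bash
python3 -m crank '[[[0,0.0015,0,0],[0,0.003,0,0],[0,0.003,0,0]]]' >/dev/null; python3 s.py; python3 - <<'E'
from h import *
m=camera_model("wrist");im,d=get_image("wrist"); cv2.imwrite("pics/w4.png",im[:,:,::-1])
im,d=get_image("scene");im=cv2.resize(im[170:300,170:330],None,fx=4,fy=4,interpolation=cv2.INTER_CUBIC)
cv2.imwrite(f"pics/s4.png",im[:,:,::-1])
E
```

```text
t 6.13 pos [ 0.6603 -0.0947  0.1023] jaw -129.2 psi -45.7 q~ 0.748 F [-2.3  0.4  2.7] T [0.736 0.048 0.248] op 0.0197
```

View pics/w4.png

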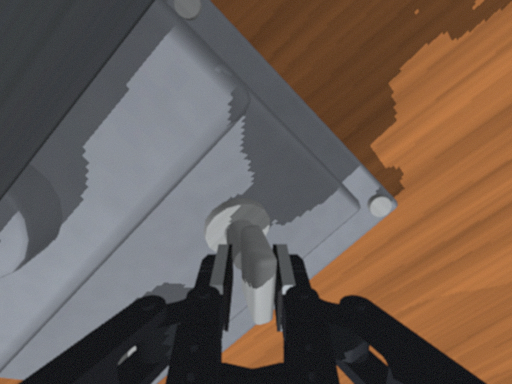

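View pics/s4.png

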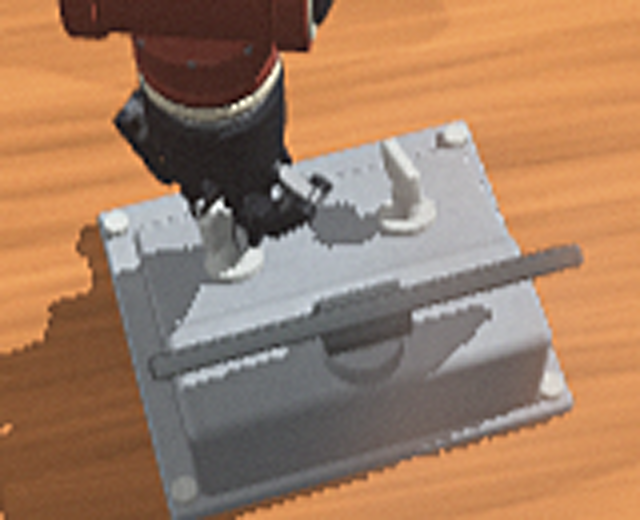

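The bar, at about (262,280), is now nearly aligned with the jaws. The fork mixes tilt and torque, so I can't read binding cleanly. I'll back off and measure the bar, then push one end with shut fingers, where the lever arm is known.

```bash
python3 -m crank '[[[0,0,0,0],[0,0,0,0],[0,0,0.02,0],[0,0,0.05,0],[0,0,0.08,0]]]' 0.5 20 >/dev/null; python3 -m crank '[[[-0.04,0,0.02,0],[-0.05,0,0.02,0],[-0.05,0,0.02,0],[-0.05,0,0.02,0]]]' 0 >/dev/null; python3 s.py
cat > bar.py <<'E'
from h import *
import sys
# bar angle from a camera: top face points 44..51 mm out of slope, fitted in slope frame
a=np.deg2rad(6.5); t=np.deg2rad(25)
o=np.array([.7555-.09*np.cos(a),-.030-.09*np.sin(a),0]); Rz=R.from_euler('z',a).as_matrix()
n=sys.argv[1]; m=camera_model(n); im,d=get_image(n)
if len(sys.argv)>2: cv2.imwrite(sys.argv[2],im[:,:,::-1])
P=pts(d,m).reshape(-1,3); P=P[d.ravel()>0]; Q=(P-o)@Rz
sl=Q[:,0]*np.cos(t)+Q[:,2]*np.sin(t); out=-Q[:,0]*np.sin(t)+Q[:,2]*np.cos(t)
f=(abs(Q[:,0])<.05)&(abs(Q[:,1])<.105)&(abs(out-.077)<.008); o0=np.median(out[f])
for nm,sg in(("left",1),("right",-1)):
    w=(abs(sl-.038)<.03)&(abs(Q[:,1]-sg*.055)<.03)&(out>o0+.040)&(out<o0+.056)
    if w.sum()<15: print(nm,"few",w.sum()); continue
    S=np.c_[sl,Q[:,1]][w]; r=cv2.minAreaRect(S.astype(np.float32))
    e=np.linalg.svd(S-S.mean(0),full_matrices=False)[2][0]
    print(nm,w.sum(),"o0",o0.round(4),"joint est",(-np.arctan(e[1]/e[0])).round(3),"rect",np.round(r[1],3),"centre world",P[w].mean(0).round(4))
E
python3 bar.py wrist pics/w5.png; python3 bar.py top; python3 bar.py scene
```

```text
t 6.98 pos [ 0.6103 -0.0947  0.202 ] jaw -129.2 psi -45.7 q~ 0.749 F [0.  0.1 0.5] T [ 0.018 -0.001 -0.013] op -0.0
left 934 o0 0.076 joint est -0.105 rect [0.044 0.011] centre world [0.6444 0.009  0.1275]
right 906 o0 0.076 joint est 0.752 rect [0.01  0.044] centre world [ 0.6566 -0.0998  0.1287]
left 51 o0 0.0773 joint est -0.09 rect [0.043 0.009] centre world [0.6423 0.0112 0.1299]
right few 0
left 62 o0 0.0795 joint est -0.112 rect [0.044 0.01 ] centre world [0.6448 0.0135 0.1323]
right 78 o0 0.0795 joint est 0.759 rect [0.011 0.043] centre world [ 0.6564 -0.095   0.1313]
```

View pics/w5.png

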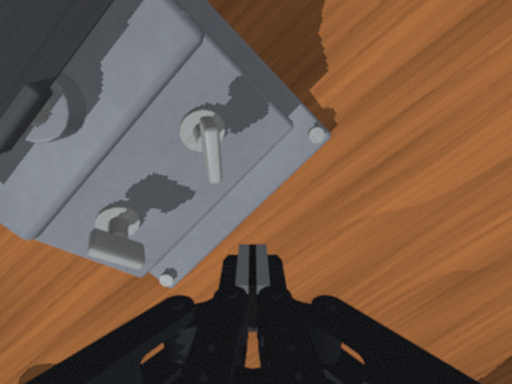

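```bash
python3 - <<'E'
from h import *
print(get_obs()['q'])
a=np.deg2rad(6.5);t=np.deg2rad(25)
Rz=R.from_euler('z',a).as_matrix()
for nm,c in(("L",(.6478,.0115,.1195)),("R",(.660,-.0975,.1195))):
  for q in np.r_[-1,-.5,-.1,.2,.4,.5,.6,.7,.8,1.,1.2,1.4]:
    # bar unit dir toward uphill end; and normal
    u=Rz@np.array([np.cos(q)*np.cos(t),-np.sin(q),np.cos(q)*np.sin(t)])
    psi=np.rad2deg(np.arctan2(u[1],u[0]))
    n=np.array([-u[1],u[0],0]);n/=np.linalg.norm(n)
    nearend=np.array(c)-.017*u
    # finger centre pushing near end in +n (cw for near end); 
    p=nearend-n*(.005+.0145); print(nm,q.round(2),"baryaw",psi.round(1),"end",nearend.round(4),"fingerc",p.round(4))
E
```

```text
[-2.73688641e-01  5.68025524e-02  1.66025731e+00 -1.68338653e-04
  1.42594253e+00  1.98096856e+00]
L -1.0 baryaw 66.3 end [ 0.6411 -0.0037  0.1156] fingerc [ 0.659  -0.0115  0.1156]
L -0.5 baryaw 37.6 end [0.6353 0.0019 0.1132] fingerc [ 0.6472 -0.0136  0.1132]
L -0.1 baryaw 12.8 end [0.6328 0.0081 0.1124] fingerc [ 0.6371 -0.0109  0.1124]
L 0.2 baryaw -6.1 end [0.6324 0.0131 0.1125] fingerc [ 0.6303 -0.0062  0.1125]
L 0.4 baryaw -18.5 end [0.633  0.0165 0.1129] fingerc [ 0.6268 -0.002   0.1129]
L 0.5 baryaw -24.6 end [0.6334 0.0181 0.1132] fingerc [6.253e-01 3.000e-04 1.132e-01]
L 0.6 baryaw -30.5 end [0.6341 0.0196 0.1136] fingerc [0.6242 0.0028 0.1136]
L 0.7 baryaw -36.4 end [0.6349 0.021  0.114 ] fingerc [0.6233 0.0054 0.114 ]
L 0.8 baryaw -42.1 end [0.6358 0.0224 0.1145] fingerc [0.6227 0.0079 0.1145]
L 1.0 baryaw -53.3 end [0.6379 0.0248 0.1156] fingerc [0.6223 0.0131 0.1156]
L 1.2 baryaw -64.1 end [0.6405 0.0266 0.1169] fingerc [0.6229 0.0181 0.1169]
L 1.4 baryaw -74.6 end [0.6433 0.0278 0.1183] fingerc [0.6245 0.0227 0.1183]
R -1.0 baryaw 66.3 end [ 0.6533 -0.1127  0.1156] fi
[... 243 characters left out ...]
5] fingerc [ 0.6425 -0.1152  0.1125]
R 0.4 baryaw -18.5 end [ 0.6452 -0.0925  0.1129] fingerc [ 0.639  -0.111   0.1129]
R 0.5 baryaw -24.6 end [ 0.6456 -0.0909  0.1132] fingerc [ 0.6375 -0.1087  0.1132]
R 0.6 baryaw -30.5 end [ 0.6463 -0.0894  0.1136] fingerc [ 0.6364 -0.1062  0.1136]
R 0.7 baryaw -36.4 end [ 0.6471 -0.088   0.114 ] fingerc [ 0.6355 -0.1036  0.114 ]
R 0.8 baryaw -42.1 end [ 0.648  -0.0866  0.1145] fingerc [ 0.6349 -0.1011  0.1145]
R 1.0 baryaw -53.3 end [ 0.6501 -0.0842  0.1156] fingerc [ 0.6345 -0.0959  0.1156]
R 1.2 baryaw -64.1 end [ 0.6527 -0.0824  0.1169] fingerc [ 0.6351 -0.0909  0.1169]
R 1.4 baryaw -74.6 end [ 0.6555 -0.0812  0.1183] fingerc [ 0.6367 -0.0863  0.1183]
```

```bash
python3 -m crank '[[[0.005,0.015,0,7],[0.01,0.03,0,14],[0.015,0.045,0,21],[0.02,0.06,0,28],[0.025,0.074,0,35]]]' 0 >/dev/null; python3 -m crank '[[[0,0,0,7],[0,0,0,14],[0,0,-0.02,18],[0,0,-0.02,18]]]' >/dev/null; python3 s.py;  python3 -m crank '[[[0,0,-0.03,0],[0,0,-0.06,0],[0,0,-0.08,0],[0,0,-0.08,0],[0,0,-0.08,0]]]' >/dev/null; python3 s.py; python3 - <<'E'
from h import *
m=camera_model("wrist");im,d=get_image("wrist"); cv2.imwrite("pics/w6.png",im[:,:,::-1])
E
```

```text
t 7.88 pos [ 0.6339 -0.0198  0.1773] jaw -76.1 psi 7.4 q~ -0.117 F [-0.4  0.  -1.4] T [-0.017  0.08   0.015] op -0.0004
t 8.3 pos [ 0.6343 -0.0202  0.1001] jaw -76.3 psi 7.2 q~ -0.115 F [0.1 1.  0.5] T [-0.004 -0.001  0.039] op -0.0002
```

View pics/w6.png

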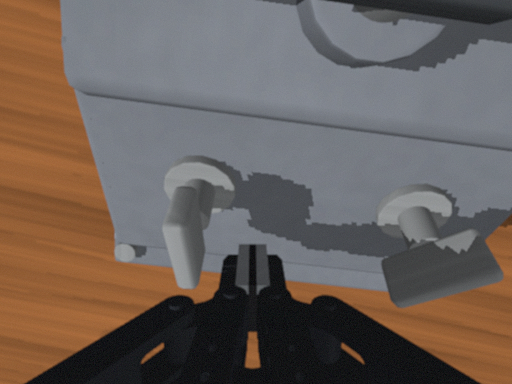

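The shut fingers at (252,270) stand beside the left bar at (185,240), on its right. Next I'll push the near end gently toward +y, following the arc.

```bash
python3 -m crank '[[[0.001,0.004,0,0],[0.002,0.009,0,0],[0.002,0.009,0,0]]]' >/dev/null; python3 s.py;  python3 -m crank '[[[-0.003,0.002,0,-5],[-0.005,0.004,0,-9],[-0.006,0.005,0,-13],[-0.006,0.005,0,-13]]]' >/dev/null; python3 s.py;  python3 -m crank '[[[-0.001,0.002,0,-5],[-0.002,0.004,0,-9],[-0.002,0.004,0,-9]]]' >/dev/null; python3 s.py
```

```text
t 8.6 pos [ 0.6388 -0.0105  0.1041] jaw -76.1 psi 7.4 q~ -0.116 F [0.1 0.3 0.5] T [ 0.015 -0.04  -0.037] op -0.0002
t 8.93 pos [ 0.6324 -0.0071  0.1033] jaw -89.2 psi -5.7 q~ 0.091 F [ 1.9 -4.4 -0.2] T [-0.563 -0.264  0.004] op -0.0001
t 9.18 pos [ 0.6293 -0.004   0.1029] jaw -98.2 psi -14.7 q~ 0.234 F [-1.5 -6.5  0.8] T [-1.002  0.242 -0.01 ] op 0.0001
```

```bash
python3 bar.py wrist pics/w7.png; python3 bar.py scene
```

```text
left 3177 o0 0.0758 joint est -0.408 rect [0.041 0.04 ] centre world [0.6434 0.0029 0.1281]
right 3157 o0 0.0758 joint est 0.721 rect [0.013 0.043] centre world [ 0.656  -0.0947  0.1264]
left 95 o0 0.0794 joint est -0.369 rect [0.041 0.039] centre world [0.6411 0.0067 0.131 ]
right 78 o0 0.0794 joint est 0.755 rect [0.011 0.044] centre world [ 0.6568 -0.0952  0.1316]
```

View pics/w7.png

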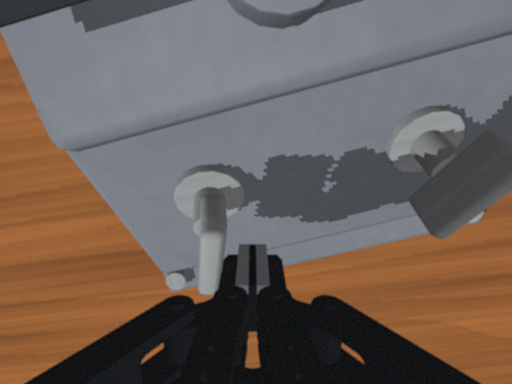

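```bash
python3 -m crank '[[[-0.001,0.0015,0,-4],[-0.002,0.003,0,-8],[-0.002,0.003,0,-8]]]' >/dev/null; python3 s.py;  python3 -m crank '[[[-0.001,0.0015,0,-3],[-0.0015,0.0025,0,-6],[-0.0015,0.0025,0,-6]]]' >/dev/null; python3 s.py; python3 -m crank '[[[-0.0005,0.0012,0,-2],[-0.001,0.0025,0,-5],[-0.001,0.0025,0,-5]]]' >/dev/null; python3 s.py
```

```text
t 9.53 pos [ 0.6272 -0.0014  0.1028] jaw -106.2 psi -22.7 q~ 0.363 F [-2.6 -7.9  1.1] T [-1.229  0.328 -0.058] op 0.0003
t 9.78 pos [ 6.260e-01 -1.000e-04  1.029e-01] jaw -112.2 psi -28.7 q~ 0.46 F [ -1.3 -11.1   0.6] T [-1.75   0.238 -0.118] op 0.0003
t 10.03 pos [0.625  0.0012 0.103 ] jaw -117.2 psi -33.7 q~ 0.544 F [ -2.4 -15.3   0.6] T [-2.256  0.257 -0.088] op -0.0
```

```bash
python3 -m crank '[[[-0.0003,0.001,0,-1],[-0.0005,0.0015,0,-2],[-0.0005,0.0015,0,-2],[-0.0005,0.0015,0,-2]]]' >/dev/null; python3 s.py; python3 - <<'E'
from h import *
m=camera_model("wrist");im,d=get_image("wrist"); cv2.imwrite("pics/w8.png",im[:,:,::-1])
E
```

```text
t 10.37 pos [0.6245 0.0019 0.103 ] jaw -119.1 psi -35.6 q~ 0.576 F [ -2.7 -18.    0.3] T [-2.646  0.318 -0.186] op 0.0003
```

View pics/w8.png

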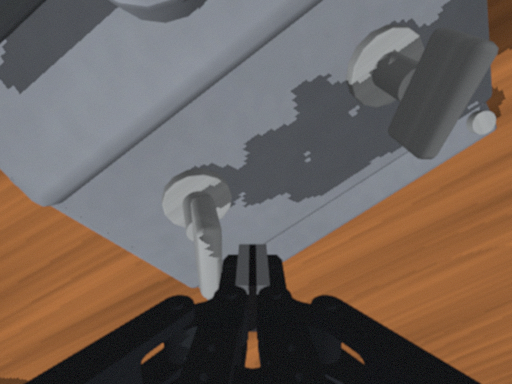

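The force climbed 6.5, 8, 11, 15, 18 N while the bar hardly moved, and the last step rose at the predicted bind stiffness. The left screw is crossed, so I'll back off at once and measure.

```bash
python3 -m crank '[[[-0.005,-0.012,0,0],[-0.01,-0.025,0.02,0],[-0.01,-0.03,0.05,0],[-0.01,-0.03,0.09,0],[-0.01,-0.03,0.09,0]]]' >/dev/null; python3 s.py; python3 bar.py wrist; python3 bar.py scene
```

```text
t 10.83 pos [ 0.6187 -0.0236  0.2021] jaw -119.1 psi -35.6 q~ 0.576 F [0.8 0.5 2.8] T [ 0.011 -0.046 -0.042] op -0.0001
left 728 o0 0.0758 joint est 0.542 rect [0.01  0.044] centre world [0.6452 0.0091 0.1292]
right 1189 o0 0.0758 joint est 0.758 rect [0.011 0.043] centre world [ 0.6569 -0.098   0.128 ]
left 63 o0 0.0795 joint est 0.564 rect [0.01  0.041] centre world [0.6451 0.0135 0.1323]
right 78 o0 0.0795 joint est 0.753 rect [0.011 0.045] centre world [ 0.6563 -0.095   0.1311]
```

Left reads about 0.55 (wrist and scene views) with a climbing torque, which is just past the 0.5 bind onset, so it is crossed. Right sat freely at 0.755. I'll push the right one home with the shut fingers, watching the force.

```bash
python3 -m crank '[[[0.003,-0.03,0,-3],[0.006,-0.06,0,-6],[0.008,-0.089,0,-10],[0.008,-0.089,0,-10],[0.008,-0.089,0,-10]]]' >/dev/null; python3 s.py;  python3 -m crank '[[[0,0,-0.03,0],[0,0,-0.06,0],[0,0,-0.09,0],[0,0,-0.1,0],[0,0,-0.1,0]]]' >/dev/null; python3 s.py; python3 -m crank '[[[0.003,0.004,0,0],[0.006,0.008,0,0],[0.006,0.008,0,0]]]' >/dev/null; python3 s.py
```

```text
t 11.35 pos [ 0.6215 -0.1124  0.1901] jaw -129.2 psi -45.7 q~ 0.749 F [-0.1  1.5 -0.5] T [0.08  0.041 0.046] op -0.0001
t 11.77 pos [ 0.6191 -0.1097  0.087 ] jaw -129.1 psi -45.6 q~ 0.746 F [-0.8 -0.1 -0.1] T [0.028 0.055 0.011] op 0.0002
t 12.02 pos [ 0.6306 -0.1032  0.0948] jaw -129.1 psi -45.6 q~ 0.747 F [0.1 0.2 0.3] T [ 0.021 -0.026  0.029] op 0.0
```

```bash
python3 -m crank '[[[0.002,0.001,0.003,-2],[0.004,0.002,0.006,-4],[0.004,0.004,0.008,-8],[0.004,0.007,0.008,-12],[0.004,0.007,0.008,-12]]]' >/dev/null; python3 s.py;  python3 -m crank '[[[0,0.002,0,-3],[0,0.004,0,-6],[0,0.004,0,-6]]]' >/dev/null; python3 s.py;python3 bar.py scene pics/s9.png
```

```text
t 12.43 pos [ 0.6327 -0.0975  0.1016] jaw -141.2 psi -57.7 q~ 0.962 F [-2.4 -2.3  0.2] T [-0.504  0.433 -0.008] op -0.0003
t 12.68 pos [ 0.6329 -0.0939  0.1018] jaw -147.2 psi -63.7 q~ 1.071 F [-2.5 -4.2  1. ] T [-0.57   0.429 -0.017] op 0.0001
left 65 o0 0.0794 joint est 0.572 rect [0.01  0.043] centre world [0.6446 0.014  0.1319]
right 100 o0 0.0794 joint est 0.677 rect [0.036 0.038] centre world [ 0.653  -0.0976  0.1294]
```

The force stays near 4–5 N well past 0.75 rad, so the right thread is clean. Continuing home.

```bash
python3 -m crank '[[[0.001,0.002,0,-4],[0.002,0.003,0,-7],[0.003,0.005,0,-10],[0.003,0.005,0,-10]]]' >/dev/null; python3 s.py;  python3 -m crank '[[[0.001,0.001,0,-2],[0.002,0.002,0,-4],[0.003,0.003,0,-5],[0.003,0.003,0,-5]]]' >/dev/null; python3 s.py; python3 - <<'E'
from h import *
m=camera_model("wrist");im,d=get_image("wrist"); cv2.imwrite("pics/w10.png",im[:,:,::-1])
E
```

```text
t 13.07 pos [ 0.6341 -0.0895  0.1016] jaw -157.2 psi -73.7 q~ 1.258 F [-10.2  -6.7   6.7] T [-0.932  1.482 -0.06 ] op 0.0002
t 13.4 pos [ 0.6343 -0.0882  0.1017] jaw -162.1 psi -78.6 q~ 1.352 F [-23.2 -10.4  13. ] T [-1.556  3.265 -0.121] op -0.0002
```

View pics/w10.png

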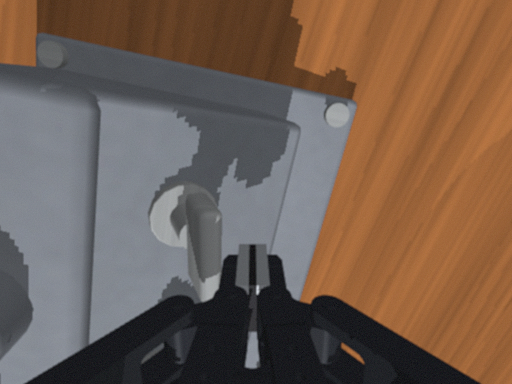

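The bar is nearly parallel to the pads and the force jumped to 25 N, as it would at a stop. I'll back off and measure.

```bash
python3 -m crank '[[[-0.012,0,0,0],[-0.03,0,0.02,0],[-0.03,0,0.05,0],[-0.03,0,0.09,0],[-0.03,0,0.09,0]]]' >/dev/null; python3 s.py; python3 bar.py wrist pics/w11.png; python3 bar.py scene; python3 bar.py top
```

```text
t 13.87 pos [ 0.6133 -0.0855  0.201 ] jaw -162.1 psi -78.6 q~ 1.351 F [ 0.3 -1.1  1.9] T [-0.02  -0.026 -0.071] op -0.0001
left 222 o0 0.076 joint est 0.375 rect [0.009 0.039] centre world [0.6543 0.002  0.1304]
right 958 o0 0.076 joint est 1.403 rect [0.011 0.044] centre world [ 0.655  -0.0999  0.1279]
left 63 o0 0.0795 joint est 0.56 rect [0.01  0.044] centre world [0.6452 0.0134 0.1325]
right 87 o0 0.0795 joint est 1.401 rect [0.013 0.044] centre world [ 0.656  -0.0957  0.1306]
left 58 o0 0.0772 joint est 0.526 rect [0.01  0.043] centre world [0.6418 0.0113 0.1291]
right few 0
```

Right is home: 1.40 in both the wrist and scene views. Now I'll move to the left side of the left bar and back it out anticlockwise.

```bash
python3 -m crank '[[[0.007,0.026,0,7],[0.014,0.053,0,14],[0.021,0.08,0,21],[0.028,0.106,0,28],[0.035,0.133,0,35]]]' 0 >/dev/null; python3 -m crank '[[[0,0,0,7],[0,0,0,9],[0,0,0,9]]]' >/dev/null; python3 s.py
```

```text
t 14.68 pos [0.6425 0.0492 0.1877] jaw -118.0 psi -34.5 q~ 0.558 F [-0.6  0.1 -0.1] T [ 0.009  0.018 -0.013] op 0.0
```

```bash
python3 -m crank '[[[0.004,0,-0.03,0],[0.006,0,-0.06,0],[0.006,0,-0.085,0],[0.006,0,-0.085,0],[0.006,0,-0.085,0]]]' >/dev/null; python3 s.py; python3 - <<'E'
from h import *
m=camera_model("wrist");im,d=get_image("wrist"); cv2.imwrite("pics/w12.png",im[:,:,::-1])
E
```

```text
t 15.1 pos [0.6474 0.0481 0.1021] jaw -118.2 psi -34.7 q~ 0.561 F [ 0.5  0.6 -0.1] T [-0.009 -0.029  0.004] op -0.0004
```

View pics/w12.png

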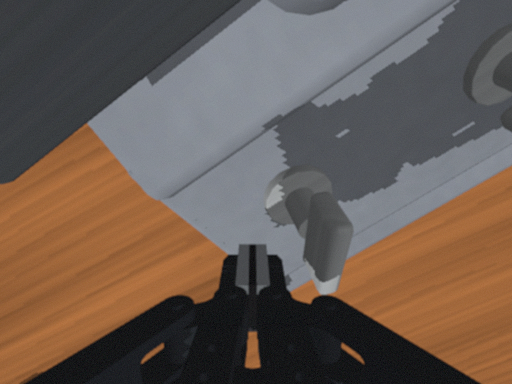

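The fingers at (252,270) are now on the left of the left bar at (327,245), ready to push its near end back.

```bash
python3 -m crank '[[[-0.002,-0.006,0,0],[-0.005,-0.013,0,0],[-0.006,-0.014,0,3],[-0.006,-0.014,0,3]]]' >/dev/null; python3 s.py; python3 -m crank '[[[-0.002,-0.002,0,6],[-0.004,-0.003,0,12],[-0.007,-0.004,0,19],[-0.007,-0.004,0,19]]]' >/dev/null; python3 s.py; python3 -m crank '[[[-0.002,-0.002,0,6],[-0.005,-0.004,0,13],[-0.007,-0.006,0,20],[-0.007,-0.006,0,20]]]' >/dev/null; python3 s.py
```

```text
t 15.48 pos [0.6445 0.0336 0.1074] jaw -115.2 psi -31.7 q~ 0.51 F [0.2 1.5 2.2] T [ 0.135 -0.102  0.035] op -0.0
t 15.82 pos [0.6372 0.0312 0.1064] jaw -96.0 psi -12.5 q~ 0.199 F [ 1.7  5.2 -1.4] T [ 0.845 -0.364  0.049] op -0.0
t 16.15 pos [0.6297 0.0264 0.1058] jaw -76.0 psi 7.5 q~ -0.119 F [ 1.3  8.2 -1.8] T [ 1.354 -0.233  0.078] op -0.0
```

```bash
python3 -m crank '[[[-0.002,-0.002,0,6],[-0.003,-0.004,0,12],[-0.004,-0.006,0,18],[-0.005,-0.008,0,24],[-0.005,-0.008,0,24]]]' >/dev/null; python3 s.py; python3 -m crank '[[[0,-0.002,0,6],[0,-0.005,0,12],[0,-0.007,0,17],[0,-0.007,0,17]]]' >/dev/null; python3 s.py; python3 -m crank '[[[0.001,-0.002,0,4],[0.002,-0.004,0,8],[0.003,-0.006,0,11],[0.003,-0.006,0,11]]]' >/dev/null; python3 s.py; python3 - <<'E'
from h import *
m=camera_model("wrist");im,d=get_image("wrist"); cv2.imwrite("pics/w13.png",im[:,:,::-1])
E
```

```text
t 16.57 pos [0.6237 0.0179 0.1055] jaw -52.0 psi 31.5 q~ -0.506 F [-1.1  8.   0.6] T [1.071 0.261 0.01 ] op -0.0001
t 16.9 pos [0.6227 0.0113 0.1054] jaw -35.1 psi 48.4 q~ -0.796 F [-6.2  8.6  2.4] T [1.335 0.86  0.095] op -0.0002
t 17.23 pos [0.6221 0.0082 0.1052] jaw -24.1 psi 59.4 q~ -0.993 F [-20.2  15.9  11.5] T [2.496 2.905 0.107] op -0.0
```

View pics/w13.png

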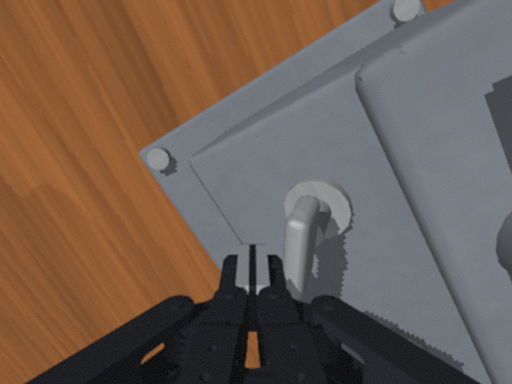

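The force jumped to 28 N with the bar in line with the pads, so it is at the back-out stop. I'll retreat and check.

```bash
python3 -m crank '[[[-0.012,0.004,0,0],[-0.03,0.005,0.02,0],[-0.04,0.005,0.05,0],[-0.04,0.005,0.09,0],[-0.04,0.005,0.09,0]]]' >/dev/null; python3 -m crank '[[[-0.03,0,0.02,0],[-0.06,0,0.04,0],[-0.06,0,0.04,0],[-0.06,0,0.04,0]]]' >/dev/null; python3 s.py; python3 bar.py scene pics/s14.png; python3 bar.py top pics/t14.png;python3 bar.py wrist; python3 s.py
```

```text
t 18.03 pos [0.528  0.0077 0.238 ] jaw -24.3 psi 59.2 q~ -0.99 F [ 0.5 -0.5 -1. ] T [ 0.021 -0.034 -0.043] op -0.0001
left 81 o0 0.0794 joint est -1.018 rect [0.043 0.015] centre world [0.6435 0.0139 0.1309]
right 91 o0 0.0794 joint est 1.39 rect [0.013 0.043] centre world [ 0.656  -0.095   0.1305]
left 59 o0 0.0772 joint est -1.018 rect [0.042 0.011] centre world [0.6424 0.0112 0.129 ]
right 60 o0 0.0772 joint est 1.394 rect [0.012 0.042] centre world [ 0.6547 -0.0976  0.1287]
left 790 o0 0.0754 joint est -0.999 rect [0.044 0.01 ] centre world [0.6425 0.014  0.1281]
right 637 o0 0.0754 joint est 1.391 rect [0.01  0.044] centre world [ 0.6544 -0.0944  0.1271]
t 18.18 pos [0.5275 0.008  0.2344] jaw -24.2 psi 59.3 q~ -0.991 F [-0.1  1.1 -0.4] T [-0.     0.063 -0.014] op -0.0002
```

View pics/s14.png

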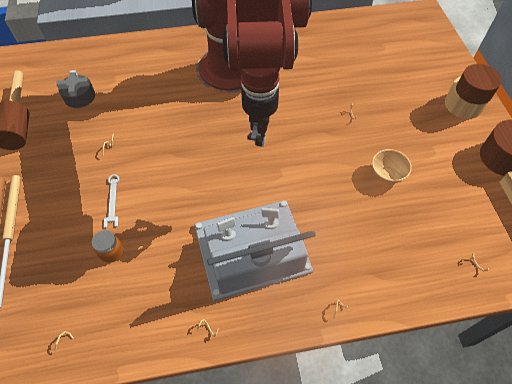

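The arm is clear of everything. The bowl (391,165), wrench (112,200) and jar (106,244) have not moved. Handing in.

```bash
python3 -c "
from station import *
print(finish_job())"
```

```text
the job is handed in; nothing more can be done
None
```

The left screw was the crossed one: it is backed out to its stop, and the clean right screw is home. I handed the job in at about 18 s of the 67 s allowed, and no verdict came back.

- **Which was crossed:** pushing the left bar's near end with shut fingers, the force climbed from 6.5 to 18 N (about 0.3 N m) at about 0.55 rad. I stopped there and backed off.
- **The clean one:** the right screw turned with about 3–5 N past 0.75 rad, until the force jumped to about 25 N at its stop.
- **Final check:** the top, scene and wrist views agree within about 0.02 rad. Left reads about -1.0 and right about 1.39. The arm is clear with the wrist force near zero, and the bowl, wrench and jar look unmoved.

**What went less well:**
- My first attempts to grip the right bar were off the screw axis and gave muddled torque readings. They took that screw to about 0.75 rad before I knew it was clean, well past the 0.5 where a crossed thread binds. Had it been the crossed one, that would have been close to the 0.6 N m limit.
- Seating the screws on their stops peaked at about 25–28 N at the tool.

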